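# Set the five-slide carrier into the staining trough

## Task

Take the slide carrier that holds five slides and lower it into the white five-compartment staining trough so that each slide goes into its own compartment and the bar of the carrier rests flat on top of the trough walls. Keep hold of it until it is fully down, then let go and move away. Leave the smaller three-slide carrier where it stands.

Things in the scene. Friction and masses are not known exactly. Their poses are not given: they have to be found in the camera images.
- carrier5_handle (a point): Centre of the handle (grey, upright, 50 high, 30 along x, 16 thick along y: grip across the 16) on a bar 150 long along y, 20 wide, 8 thick. Five slides, 76 long along x, 3 thick, hang under it on edge at y = 0, +-28, +-56. Point is 25 above the bar's top, 67 above the slides' lower edges, on which it stands; z up, 92 tall in all; about 160 g. Either way round is the same. mm.
- trough: White open trough, fixed; origin under its centre, z up; 114 along x (tabs stick out 16 each end), 143 along y, 44 high. Walls 3 thick, all equally high, make five compartments at y = 0, +-28, +-56, each 25 wide in y, 108 long in x, 40 deep. With the carrier fully down (bar on the wall tops, its y along this y) the handle's centre is 77 above this origin. mm.
- carrier3_handle (a point): Centre of the handle of the bystander carrier, to be left alone: same kind, height (92 mm) and handle, but only three slides, 35 mm apart, and a bar 96 mm long. The point is 67 mm above the table.

How it is judged:
On the way:
1. the five-slide carrier is lifted off the table in the gripper (height (world z) of carrier5_handle above 0.1 m and contact force between the fingers and carrier5 above 0.5 N), for 0.2 s.
At the end, for the whole second after the job is handed in: The five-slide carrier rests still in the trough, handle within 22 mm of its centre seen from above and 72 to 81 mm above its underside (bar on the wall tops), upright within 4 degrees, along the trough within 20 degrees. The three-slide carrier is within 20 mm of where it stood (horizontal distance between carrier5_handle and trough below 0.022 m and z of carrier5_handle in the frame of trough between 0.072 and 0.081 m and angle between carrier5_handle's own z axis and vertical below 0.07 rad and angle between the y axis of carrier5_handle and the y axis of trough, either way round below 0.35 rad and linear speed of carrier5 below 0.02 m/s and distance of carrier3_handle from where it was at the start of the episode below 0.02 m); the robot touches nothing.
It fails at once if the five-slide carrier is let go over the trough before its slides are fully down (horizontal distance between carrier5_handle and trough below 0.06 m and z of carrier5_handle in the frame of trough above 0.087 m and contact force between the fingers and carrier5 below 0.2 N).
It fails at once if the three-slide carrier is pushed or lifted away (distance of carrier3_handle from where it was at the start of the episode above 0.02 m).
It also fails if it takes over 38 s, if anything falls off the work surface, if the arm or the gripper's body presses on something with over 40 N, if the wrist force passes 120 N, or if a joint passes its speed limit or range.

## Robot

A 6-joint arm with a two-finger parallel gripper is mounted at the origin on a cart in front of the work surface, level with it; the furniture and walls round the work are solid. World frame = base frame: x ahead of the robot, y to its left, z up, the work surface at z = 0. Lengths are in m, angles in rad, forces in N, time in s.
With the tool pointing down it reaches from about 0.275 to 1 m from the base axis. Payload 8.4 kg.
Tool frame: the origin (TCP) lies on the centre line of the jaws, within the pads' length; the fingertips stand 17 mm ahead of it and the grasp point (between the pads) lies 2 mm behind it (bot.tcp_to_tips is the z of the fingertips in the tool frame, in m); z points along the fingers, y is the line along which they close (so a half turn about z gives the same grasp; the last joint's range is limited). The gripper opens to 85 mm and grips with 20 to 120 N. Pads are 22 mm wide; open, the fingers measure 114 mm over their backs; the gripper's body (76 mm by 85 mm) begins 54 mm behind the grasp point. The pads swing forward as they close: fully open they stand 13 mm farther back than shut.
Start: joints at [1.306, 0.353, 1.633, -0, 1.155, -0.002], TCP at [0.162, 0.604, 0.248] pointing down, gripper open.
Joint ranges: [-2.63, 2.63], [-0.92, 2.1], [0.06, 2.66], [-1.3, 4.44], [0, 2.69], [-3.02, 3.02]. Speed limits (rad/s): [2.22, 2.22, 2.79, 3.14, 3.14, 3.14].

## Interface

Orientations are given as a unit quaternion [x, y, z, w].
In Python, from workcell import bot, hand, kinematics, get_obs, vision, hand_in gives the robot as it stands. The module is installed in compiled form; this text tells all that it offers. Calls block until the motion is done:
- bot.reach(position, orientation): joint-space move of the TCP to a pose.
- bot.servo_line(position, ori=None, velocity=0.15): straight line of the TCP; ori=None keeps the orientation; velocity is the mean speed in m/s.
- bot.goto_joints(angles): joint-space move.
- hand.move_gripper(opening, strength=None): finger opening in m; strength is the grip in N (None keeps the last); returns when the fingers have stopped.
- bot.dwell(seconds).
- kinematics.solve_ik(position, orientation): joint angles nearest the present ones, or None.
- get_obs(): the state.
- vision.read_camera(name): name is "scene" or "top" or "wrist"; returns a dict with "frame" (480x640x3 uint8, red, green, blue), "intrinsics" (3x3 intrinsics, pixels), "view" (4x4, takes a point from world to camera coordinates). Camera axes: x right, y down, z forward; pixel columns grow to the right and rows downward; lengths in m; the calibration is good to about 2 mm. A picture is of the moment at which its call begins. There is no depth.
A pose or a line that the arm cannot do raises bot.IKError and nothing moves.
- hand_in(): hands the job in; it is judged then, once.
The state is a dict: "time_s": time; "joint_pos": joint angles; "joint_vel": joint speeds; "joint_efforts": joint torques, N m; "position": TCP position; "orientation": TCP orientation; "wrist_force": force on the tool from outside, world axes, zero at the start; "ft_torque": the same for the moment, N m; "gripper_width": finger opening in m; "grip_force": force on a finger pad.
Only numpy, scipy, OpenCV 4.12 (cv2) and the standard library are available. Lean on these libraries where they do the work, as an engineer would, in place of code of your own. Each camera call takes 0.05 s, during which the arm holds its last target. There are 200 camera calls.

## Working session

There is one attempt and no reset: what is moved stays moved. The work goes in short steps, each a Python script; the robot and the scene stay as the last script left them, time stands still between calls to the robot, and variables do not carry over. Pictures are saved under pics/ and viewed, at most 10 in all, crops included, and the job is handed in when it is done.

```bash
mkdir -p pics; python3 - <<'E'
from workcell import bot, vision, get_obs
import cv2, numpy as np
for n in ("top","scene"):
    r=vision.read_camera(n); cv2.imwrite(f"pics/{n}0.png",r["frame"][:,:,::-1])
    V=r["view"]; print(n,np.round(r["intrinsics"],1).tolist(),np.round(-V[:3,:3].T@V[:3,3],3),np.round(V[:3,:3],2).tolist())
o=get_obs(); print(o["time_s"],o["orientation"],o["gripper_width"],bot.tcp_to_tips)
E
```

```text
top [[450.5, 0.0, 322.6], [0.0, 450.5, 232.7], [0.0, 0.0, 1.0]] [0.46  0.06  0.918] [[-0.01, -1.0, 0.01], [-1.0, 0.01, -0.07], [0.07, -0.01, -1.0]]
scene [[613.1, 0.0, 311.9], [0.0, 613.1, 230.2], [0.0, 0.0, 1.0]] [ 0.02  -0.64   0.893] [[0.82, -0.57, -0.02], [-0.41, -0.55, -0.73], [0.41, 0.6, -0.69]]
0.1 [ 1.31017303e-01  9.91379870e-01 -6.41799874e-04 -8.42756682e-05] 0.0855293048461596 0.017
```

View pics/top0.png

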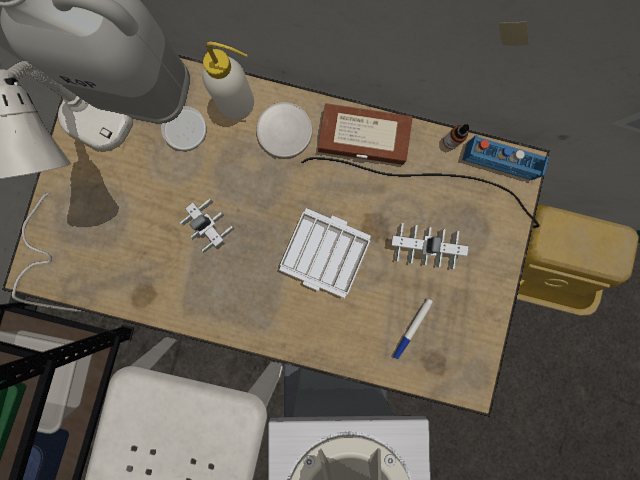

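View pics/scene0.png

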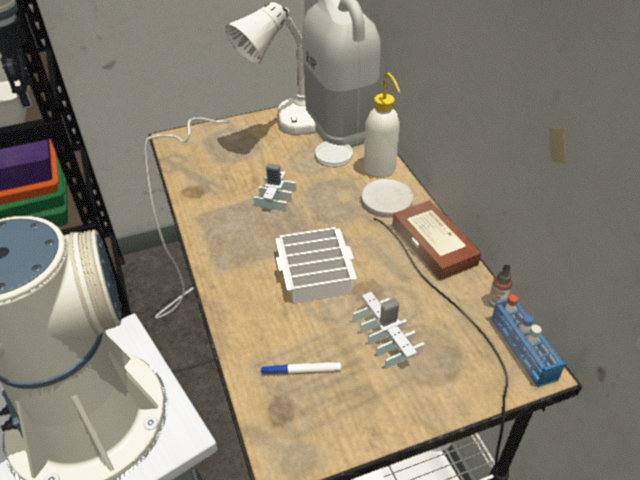

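The top view shows the five-slide carrier at about (430,246), the trough at (325,252), turned about 20°, and the three-slide carrier at (205,224). The scene view agrees: handles at (389,313) for carrier5 and (273,175) for carrier3, trough at (316,263).

```bash
cat > h.py <<'E'
from workcell import bot, hand, kinematics, get_obs, vision, hand_in
import cv2, numpy as np
from scipy.spatial.transform import Rotation as R
def ray(r,uv,z):
    V=r["view"]; c=-V[:3,:3].T@V[:3,3]
    d=np.c_[np.atleast_2d(uv),np.ones(len(np.atleast_2d(uv)))]@np.linalg.inv(r["intrinsics"]).T@V[:3,:3]
    return c+d*((z-c[2])/d[:,2])[:,None]
def proj(r,p):
    V=r["view"]; q=r["intrinsics"]@(V[:3,:3]@p+V[:3,3]); return q[:2]/q[2]
def down(yaw): # tool z down, tool y along world yaw direction
    y=np.array([np.cos(yaw),np.sin(yaw),0]); z=np.array([0,0,-1.]); return R.from_matrix(np.c_[np.cross(y,z),y,z]).as_quat()
def white(r,roi,thr=170,sat=40):
    h=cv2.cvtColor(r["frame"],cv2.COLOR_RGB2HSV); m=((h[...,1]<sat)&(h[...,2]>thr)).astype(np.uint8)
    k=np.zeros_like(m); x0,y0,x1,y1=roi; k[y0:y1,x0:x1]=1; return m*k
E
python3 - <<'E'
from h import *
r=vision.read_camera("top"); s=vision.read_camera("scene")
o=get_obs(); print("tcp px",proj(r,o["position"]),proj(s,o["position"]))
for n,roi,z in (("trough",(265,195,385,310),.044),("c5",(380,215,480,280),.042),("c3",(170,190,240,260),.042)):
    m=white(r,roi)
    if n!="trough": m=cv2.morphologyEx(m,cv2.MORPH_OPEN,np.ones((6,6),np.uint8))
    v,u=np.nonzero(m); P=ray(r,np.c_[u,v].astype(float),z)[:,:2]*1000
    c,sz,a=cv2.minAreaRect(P.astype(np.float32)); print(n,len(u),np.round(c,1),np.round(sz,1),round(a,1))
# dark handle
for n,r_,roi in (("top5",r,(415,228,450,262)),("scene5",s,(375,295,405,330))):
    g=r_["frame"].max(2)<100; x0,y0,x1,y1=roi; v,u=np.nonzero(g[y0:y1,x0:x1]); print(n,len(u),u.mean()+x0,v.mean()+y0,ray(r_,[u.mean()+x0,v.mean()+y0],.067))
c=np.vstack([r["frame"][190:310,160:480]]); cv2.imwrite("pics/crop.png",cv2.resize(c[:,:,::-1],None,fx=2.5,fy=2.5,interpolation=cv2.INTER_CUBIC))
w=vision.read_camera("wrist"); cv2.imwrite("pics/w0.png",w["frame"][:,:,::-1])
V=w["view"];print(R.from_quat(o["orientation"]).inv().apply(-V[:3,:3].T@V[:3,3]-o["position"]), V[:3,:3])
E
```

```text
tcp px [-65.14601734 477.1231097 ] [25.874125   93.96027867]
trough 3730 [482.7  42.7] [142.4 144.4] 66.4
c5 377 [ 492.9 -164.4] [147.2  18. ] 81.5
c3 74 [519.7 261.6] [15.8 15.5] 0.5
top5 380 430.44736842105266 247.58947368421053 [[ 0.48924662 -0.157235    0.067     ]]
scene5 211 388.7582938388626 315.8009478672986 [[ 0.49106008 -0.16617772  0.067     ]]
[ 0.07726594  0.00017288 -0.12574377] [[ 2.59793923e-01  9.65663631e-01 -9.32402907e-04]
 [ 9.19752177e-01 -2.47147882e-01  3.04916148e-01]
 [ 2.94215994e-01 -8.00729419e-02 -9.52378745e-01]]
```

View pics/crop.png

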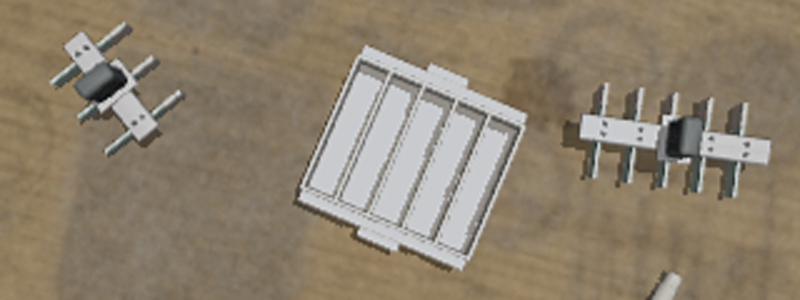

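View pics/w0.png

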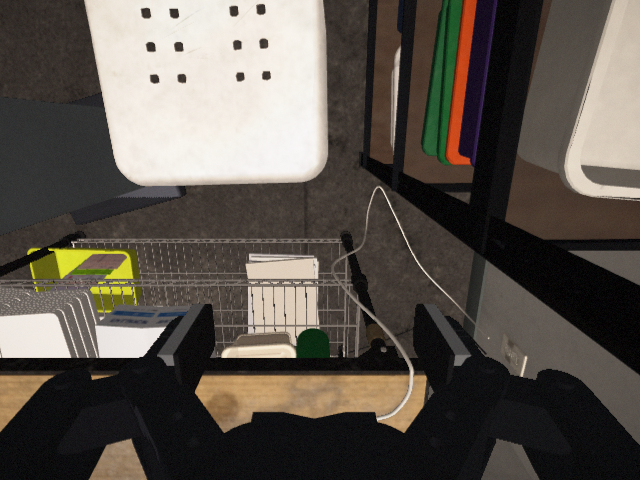

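The crop confirms the trough's compartments run along about −23.6° (x), so its y axis lies at 66.4°. The measured sizes (142×144 mm, bar 147×18 mm) match those given. The wrist view shows only the floor and furniture so far. Next I go above the carrier and take a close look.

```bash
python3 - <<'E'
from h import *
p=[.4925,-.1645,.20]
for f in (0,180):
    for yaw,q in ((81.5,p),(66.4,[.483,.043,.22])):
        print(f,yaw,np.round(kinematics.solve_ik(q,down(np.radians(yaw+f))),2))
o=get_obs(); print(R.from_quat(o["orientation"]).apply([0,1,0]))
f=180 if abs(kinematics.solve_ik(p,down(np.radians(261.5)))[5])<abs(kinematics.solve_ik(p,down(np.radians(81.5)))[5]) else 0
bot.reach(p,down(np.radians(81.5+f))); print("f",f,get_obs()["time_s"])
w=vision.read_camera("wrist"); cv2.imwrite("pics/w1.png",w["frame"][:,:,::-1])
print(proj(w,[.4925,-.1645,.092]), [np.round(proj(w,np.array([.4925,-.1645,.042])+s*.075*np.array([np.cos(1.4224),np.sin(1.4224),0]))) for s in (-1,1)])
E
```

```text
0 81.5 [-0.33  0.24  1.91 -0.    0.99 -1.75]
0 66.4 [ 0.09  0.17  1.95 -0.    1.02 -1.07]
180 81.5 [-0.33  0.24  1.91 -0.    0.99  1.39]
180 66.4 [ 0.09  0.17  1.95 -0.    1.02  2.07]
[ 2.59754131e-01  9.65674562e-01 -6.57448730e-04]
f 180 3.1917
[314.52080006 245.9483008 ] [array([402., 227.]), array([227., 227.])]
```

View pics/w1.png

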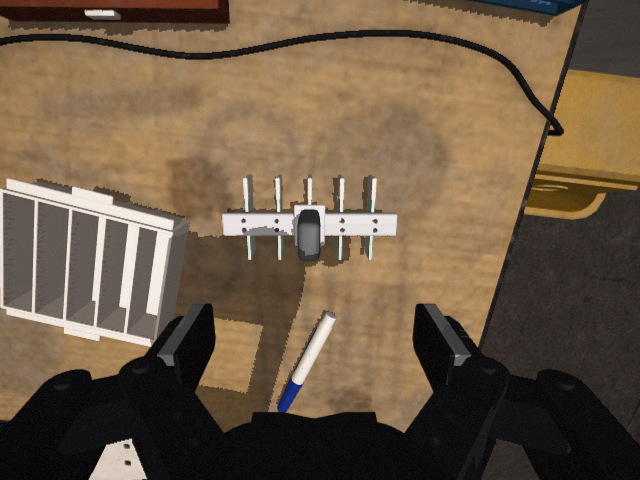

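The wrist view shows the handle top at about (309,240) and the bar level, from (222,224) to (397,225). That is 5 px (about 4 mm) towards +y from the estimate, and the yaw is right. I correct the position, grip and lift.

```bash
python3 - <<'E'
from h import *
q=down(np.radians(261.5))
bot.servo_line([.494,-.161,.12],q,.12); bot.servo_line([.494,-.161,.066],q,.08)
hand.move_gripper(0.0,60); o=get_obs(); print(o["gripper_width"],o["grip_force"],o["wrist_force"],o["position"])
bot.servo_line([.494,-.161,.19],q,.08); o=get_obs(); print(o["time_s"],o["gripper_width"],o["grip_force"],o["wrist_force"])
# go above the trough and look
bot.reach([.483,.043,.19],down(np.radians(246.4))); o=get_obs(); print(o["time_s"],o["grip_force"],o["position"])
w=vision.read_camera("wrist"); cv2.imwrite("pics/w2.png",w["frame"][:,:,::-1]); np.savez("w2.npz",**w)
s=vision.read_camera("scene"); cv2.imwrite("pics/s2.png",s["frame"][60:360,150:550,::-1].repeat(2,0).repeat(2,1)); np.savez("s2.npz",**s)
def corners(c,z,a=.054,b=.0715):
    t=np.radians(66.4); ex=np.array([np.sin(t),-np.cos(t),0]); ey=np.array([np.cos(t),np.sin(t),0])
    return [np.array([c[0],c[1],z])+i*.057*ex+j*b*ey for i,j in ((-1,-1),(-1,1),(1,1),(1,-1))]
print([proj(w,p).round().tolist() for p in corners((.483,.043),.044)])
print([proj(s,p).round().tolist() for p in corners((.483,.043),.044)])
E
```

```text
0.015514485832643303 59.04631018638611 [-0.3390618   0.10432411  3.77778732] [ 0.49417621 -0.16108003  0.06624971]
7.225 0.015352829602384356 58.3744078874588 [ 0.48887376 -0.68692683 -1.82770073]
8.0583 58.42418074607849 [0.48321059 0.04260114 0.18995019]
[[395.0, 294.0], [231.0, 294.0], [221.0, 160.0], [406.0, 160.0]]
[[292.0, 288.0], [279.0, 236.0], [335.0, 227.0], [352.0, 278.0]]
```

View pics/w2.png

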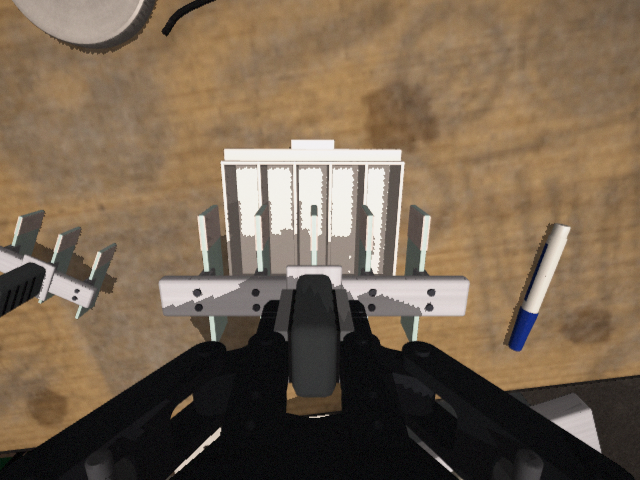

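View pics/s2.png

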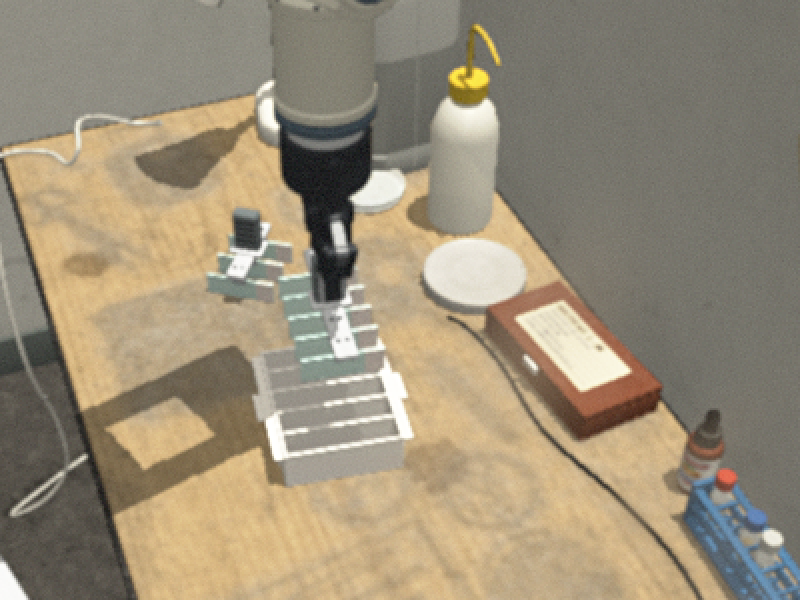

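The wrist view shows the trough's side walls at columns 221 and 404 (centre 312.7, predicted 313.5), the bar centred at 313.5 and level. So lateral fit and yaw are within about 1 mm and 1°. The scene view shows the carrier hanging upright above the trough and carrier3 untouched. I lower it with a force check.

```bash
python3 - <<'E'
from h import *
p=[.483,.043]
f0=get_obs()["wrist_force"][2]
for z,v in ((.118,.08),(.106,.04),(.092,.04),(.080,.04),(.0775,.02),(.0765,.02),(.0755,.02)):
    bot.servo_line([*p,z],None,v); o=get_obs(); d=o["wrist_force"]-[0,0,f0]
    print(z,round(o["time_s"],2),o["position"].round(4) if hasattr(o["position"],"round") else o["position"],np.round(d,2),round(o["grip_force"],1))
    if np.abs(d).max()>(8 if z<.079 else 5): break
w=vision.read_camera("wrist"); cv2.imwrite("pics/w3.png",w["frame"][:,:,::-1])
s=vision.read_camera("scene"); cv2.imwrite("pics/s3.png",s["frame"][130:330,200:467,::-1].repeat(3,0).repeat(3,1)[:600,:800])
E
```

```text
0.118 9.21 [0.4834 0.043  0.1184] [ 0.42  0.11 -0.36] 58.4
0.106 9.66 [0.4828 0.043  0.1057] [ 1.1  -0.36 -0.93] 58.4
0.092 10.16 [0.4828 0.043  0.0917] [-0.02  0.32 -0.09] 58.4
0.08 10.61 [0.4828 0.043  0.0797] [-0.14  0.31 -0.98] 58.4
0.0775 10.88 [0.483  0.043  0.0775] [-0.26 -0.4  -0.99] 58.4
0.0765 11.13 [0.483  0.043  0.0765] [-0.85  0.04 -0.38] 58.4
0.0755 11.38 [0.4831 0.043  0.0759] [-1.17 -0.67  6.26] 59.5
```

View pics/s3.png

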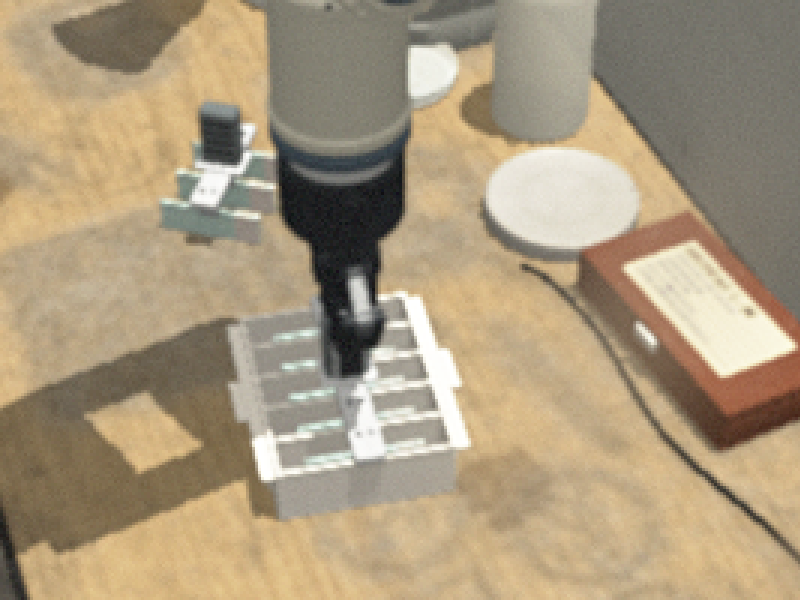

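The picture shows all five slides in their own compartments and the bar on the wall tops (near end at about (365,440)). Contact came at z 0.0759, as expected for fully down. I let go, retreat straight up and check.

```bash
python3 - <<'E'
from h import *
hand.move_gripper(0.05); bot.servo_line([.483,.043,.25],None,.1); bot.dwell(.3)
o=get_obs(); print(o["time_s"],o["grip_force"],o["wrist_force"])
w=vision.read_camera("wrist"); cv2.imwrite("pics/w4.png",w["frame"][:,:,::-1])
E
```

```text
14.1 0.0 [ 0.05849865  0.5175858  -0.0142161 ]
```

View pics/w4.png

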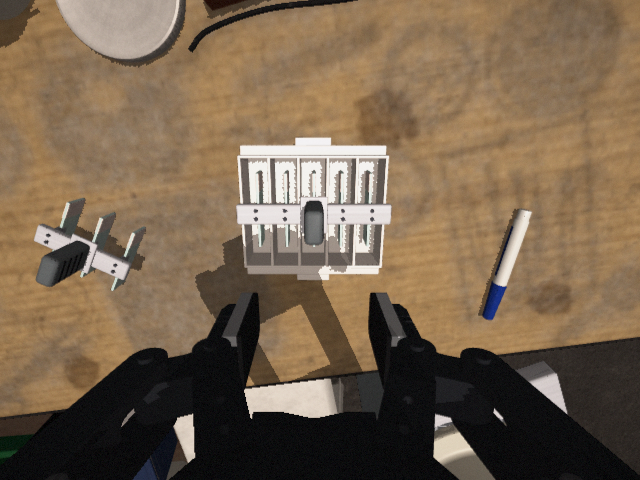

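The carrier sits level and centred in the trough: bar from (237,214) to (390,214), one slide per compartment, and the gripper is clear of it.

```bash
python3 -c "
from workcell import hand_in
print(hand_in())"
```

```text
the job is handed in; nothing more can be done
None
```

The five-slide carrier is fully down in the trough with one slide per compartment, released with the gripper clear, the three-slide carrier was left alone, and the job is handed in; the hand-in gave no verdict.

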